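# Line up the label rolls by height

## Task

Tidy the packing bench: line the four white label rolls up along the rail in order of height, the tallest on the pad next to the upright end stop and the shortest on the pad farthest from it. Stand each roll upright in the middle of its own pad, let go of it, and leave the roll of yellow tape where it is.

Things in the scene. Friction and masses are not known exactly. Their poses are not given: they have to be found in the camera images.
- roll_a: the shortest of four white paper label rolls: a plain upright cylinder 30 mm high and 58 mm in diameter standing on its flat end, brown cardboard core showing in its top; loose, 40 to 190 g. Origin: centre of the underside; z up along the roll's axis.
- roll_b: the second shortest of four white paper label rolls: a plain upright cylinder 50 mm high and 48 mm in diameter standing on its flat end, brown cardboard core showing in its top; loose, 40 to 190 g. Origin: centre of the underside; z up along the roll's axis.
- roll_c: the second tallest of four white paper label rolls: a plain upright cylinder 70 mm high and 56 mm in diameter standing on its flat end, brown cardboard core showing in its top; loose, 40 to 190 g. Origin: centre of the underside; z up along the roll's axis.
- roll_d: the tallest of four white paper label rolls: a plain upright cylinder 90 mm high and 50 mm in diameter standing on its flat end, brown cardboard core showing in its top; loose, 40 to 190 g. Origin: centre of the underside; z up along the roll's axis.
- pad1: black round rubber pad, 76 mm in diameter and 3 mm thick, number 1 of four fixed in a straight row at 90 mm spacing on a fixed, low aluminium rail (100 x 500 mm, 4 mm thick) lying across in front of the robot. pad1 is at the robot's left (+y) end of the row, pad4 at the right end. Origin: centre of the pad's underside (on the rail's top), so a roll stands 3 mm above it; y axis along the row from pad4 towards pad1, x axis across it.
- pad2: black round rubber pad, 76 mm in diameter and 3 mm thick, number 2 of four fixed in a straight row at 90 mm spacing on a fixed, low aluminium rail (100 x 500 mm, 4 mm thick) lying across in front of the robot. pad1 is at the robot's left (+y) end of the row, pad4 at the right end. Origin: centre of the pad's underside (on the rail's top), so a roll stands 3 mm above it; y axis along the row from pad4 towards pad1, x axis across it.
- pad3: black round rubber pad, 76 mm in diameter and 3 mm thick, number 3 of four fixed in a straight row at 90 mm spacing on a fixed, low aluminium rail (100 x 500 mm, 4 mm thick) lying across in front of the robot. pad1 is at the robot's left (+y) end of the row, pad4 at the right end. Origin: centre of the pad's underside (on the rail's top), so a roll stands 3 mm above it; y axis along the row from pad4 towards pad1, x axis across it.
- pad4: black round rubber pad, 76 mm in diameter and 3 mm thick, number 4 of four fixed in a straight row at 90 mm spacing on a fixed, low aluminium rail (100 x 500 mm, 4 mm thick) lying across in front of the robot. pad1 is at the robot's left (+y) end of the row, pad4 at the right end. Origin: centre of the pad's underside (on the rail's top), so a roll stands 3 mm above it; y axis along the row from pad4 towards pad1, x axis across it.
- end_stop: upright dark steel end stop across one end of the rail, 90 mm wide, 6 mm thick and 45 mm high, fixed; it stands 87 mm beyond the outermost pad, at either the pad1 end or the pad4 end, and only a flat bare aluminium strip 4 mm high is at the other end. Origin: centre of its underside, on the rail's top; y axis along the row.
- tape: roll of yellow packing tape lying flat, 82 mm in diameter and 48 mm high, with a wide open middle; loose, a bystander standing in the same area as the label rolls. Origin: centre of the underside. (A fixed shallow steel dish, 76 mm across and 22 mm high, also stands among the rolls; nothing else is within 90 mm of a roll's or pad's centre but the rolls, rail and end stop. The other equipment stands beyond, at the table's edges.)
Mind the look-alikes: they are no part of the job. Leave any turquoise look-alike of the roll_b alone.

How it is judged:
By the outcome, as a careful person would: the job done as asked, in the order asked, and still so for the second after the job is handed in, with the robot touching nothing.
It also fails if it takes over 109 s, if anything falls off the work surface, if the arm or the gripper's body presses on something with over 40 N, if the wrist force passes 120 N, or if a joint passes its speed limit or range.

## Robot

A 6-joint arm with a two-finger parallel gripper is mounted at the origin on the work surface. World frame = base frame: x ahead of the robot, y to its left, z up, the work surface at z = 0. Lengths are in m, angles in rad, forces in N, time in s.
With the tool pointing down it reaches from about 0.275 to 0.725 m from the base axis. Payload 5.6 kg.
Tool frame: the origin (TCP) lies at the very end of the fingers, on their centre line; the grasp point (between the pads) lies 19 mm behind it; z points along the fingers, y is the direction in which the jaws open and shut (so a half turn about z gives the same grasp; the last joint's range is limited). The gripper opens to 85 mm and grips with 20 to 120 N. Pads are 22 mm wide; open, the fingers measure 114 mm over their backs; the gripper's body (76 mm by 85 mm) begins 54 mm behind the grasp point. The pads swing forward as they close: fully open they stand 13 mm farther back than shut.
Start: joints at [1.597, 0.255, 0.108, 0, -1.424, -0.285], TCP at [0.141, 0.532, 0.231] pointing down, gripper open.
Joint ranges: [-2.95, 2.95], [-1.21, 1.97], [-1.09, 1.5], [-2.87, 1.71], [-2.94, -0.07], [-3.05, 3.05]. Speed limits (rad/s): [2.57, 2.57, 3.14, 3.14, 3.14, 3.14].

## Interface

Orientations are given as a 3x3 rotation matrix whose columns are the frame's x, y, z axes.
In Python, from plant import robot, eyes gives the robot as it stands. The module is installed in compiled form; this text tells all that it offers.
- The arm moves only by the tool move_arm, never from a script. Its argument "plan" is a list of rows, each an object of numbers: "rx", "ry", "rz": the turn, a rotation vector about the world's x, y, z in rad; "dx", "dy", "dz": the shift along the world's x, y, z in mm; "gripper": the closure in counts, from 0 (fully open) to 255 (shut). In form: [{"rx": .., "ry": .., "rz": .., "dx": .., "dy": .., "dz": .., "gripper": ..}, ...]. A call has 1 to 12 rows; each row is the pose to reach, as a shift and turn from the pose measured when the call began; what a row does not reach only later rows make up. A row lasts 1/8 s, in which the tool goes at most 62.5 mm and 10.7 degrees, less where a joint would pass 70% of its speed; a pose out of reach is approached as far as the arm can. A call with a gripper value outside its range is refused whole. The fingers move at their own pace and stop on an object; "squeeze" is the grip in N (left out, the last holds). Time passes only in rows, so rows that repeat a pose let the fingers close. It gives the time, the measured TCP pose, the force and the opening at its end, in the units of the state.
- robot.get_state(): the state, without advancing time (a new reading comes with each control period).
- eyes.get_image(name): name is "scene" or "top" or "wrist"; returns a dict with "frame" (400x640x3 uint8, red, green, blue), "K" (3x3 intrinsics, pixels), "rvec" (rotation vector, rad) and "tvec" (3), from world to camera coordinates, as OpenCV has them. Camera axes: x right, y down, z forward; pixel columns grow to the right and rows downward; lengths in m; the calibration is good to about 2 mm. A picture is of the moment at which its call begins. There is no depth.
- robot.finish_job(): hands the job in, once; it reports no verdict.
The state is a dict: "clock": time; "joints": joint angles; "qvel": joint speeds; "tau": joint torques, N m; "eef_pos": TCP position; "tool_rot": TCP orientation; "ft_force": force on the tool from outside, world axes, zero at the start; "wrist_torque": the same for the moment, N m; "grip_width": opening from 0.0 (shut) to 1.0 (fully open).
Only numpy, scipy, OpenCV 4.12 (cv2) and the standard library are available. Lean on these libraries where they do the work, as an engineer would, in place of code of your own. Each camera call takes 0.05 s, during which the arm holds its last target.

## Working session

There is one attempt and no reset: what is moved stays moved. The work goes in short steps, Python scripts to look and compute and a tool call to move; the robot and the scene stay as the last step left them, time stands still between calls to the robot, and variables do not carry over. Pictures are saved under pics/ and viewed, and the job is handed in when it is done.

Besides the shell and the picture viewer there is one more tool, called after "Call:" by a JSON object that holds its "op" and its "data", one argument or row to a line. move_arm: Moves the arm, as the interface text tells. Its arguments: {"type":"object","properties":{"plan":{"type":"array","items":{"type":"object","properties":{"rx":{"type":"number"},"ry":{"type":"number"},"rz":{"type":"number"},"dx":{"type":"number"},"dy":{"type":"number"},"dz":{"type":"number"},"gripper":{"type":"number"}}}},"squeeze":{"type":"number"}},"required":["plan"]}

```bash
mkdir -p pics && ls && python3 - <<'E'
from plant import robot, eyes
import cv2,numpy as np
s=robot.get_state()
for k,v in s.items(): print(k,np.round(v,4).tolist())
for n in ("scene","top","wrist"):
    d=eyes.get_image(n); cv2.imwrite(f"pics/{n}0.png",d["frame"][:,:,::-1])
    np.savez(f"{n}0.npz",**d)
    R=cv2.Rodrigues(np.array(d["rvec"]))[0]; print(n,np.round(d["K"],1).tolist(),np.round(-R.T@np.array(d["tvec"]).ravel(),3),np.round(R[2],2))
E
```

```text
pics
clock 0.0
joints [1.5966, 0.2557, 0.107, -0.0004, -1.4239, -0.2846]
qvel [0.0006, 0.0011, 0.0017, 0.0002, 0.0007, -0.0004]
tau [-0.0012, -38.6629, 23.7949, 5.3656, -0.0061, 0.0]
eef_pos [0.1406, 0.5312, 0.2304]
tool_rot [[0.9667, -0.256, -0.0004], [-0.256, -0.9667, -0.0018], [0.0001, 0.0019, -1.0]]
ft_force [0.1767, 0.0706, 0.2787]
wrist_torque [0.0027, -0.0016, 0.0344]
grip_width 0.9972
scene [[420.3, 0.0, 318.0], [0.0, 420.3, 199.7], [0.0, 0.0, 1.0]] [1.118 0.225 0.952] [-0.5  -0.21 -0.84]
top [[400.3, 0.0, 318.1], [0.0, 400.3, 199.4], [0.0, 0.0, 1.0]] [0.441 0.009 1.066] [ 0.12 -0.02 -0.99]
wrist [[280.5, 0.0, 322.2], [0.0, 280.5, 200.8], [0.0, 0.0, 1.0]] [0.215 0.512 0.374] [-0.29  0.07 -0.95]
```

View pics/top0.png

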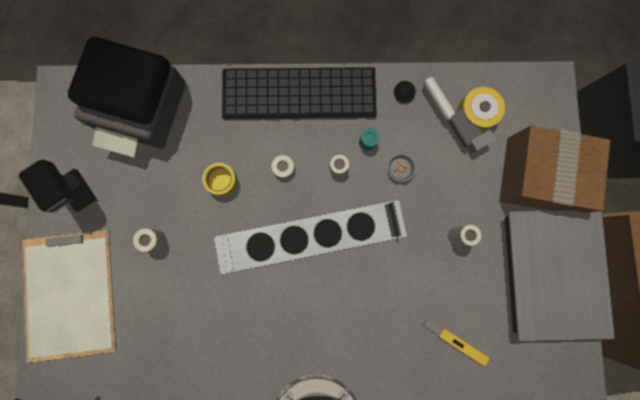

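View pics/scene0.png

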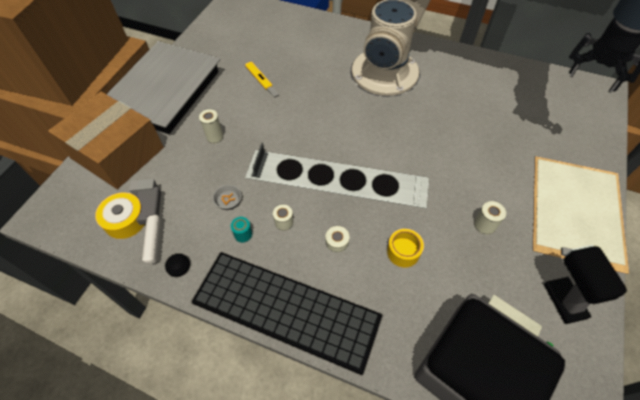

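View pics/wrist0.png

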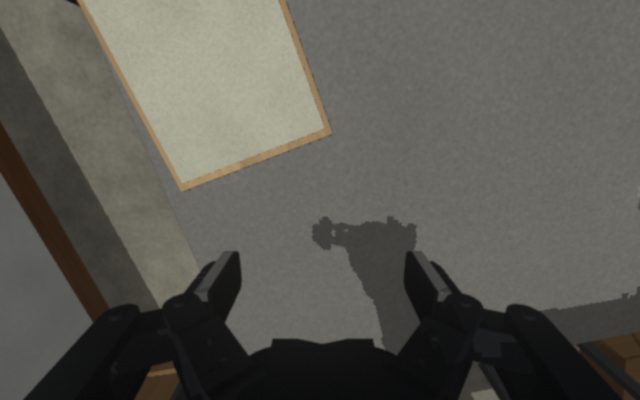

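Top view: the white rolls are at about (145,240), (283,167), (340,164) and (470,236). The turquoise look-alike is at (370,138), the dish at (401,168) and the tape at (219,180). The pads run from (261,247) to (361,226), and the end stop is at (393,220), which is the pad4 end. Next I'll enlarge the rolls and measure them.

```bash
cat > h.py <<'E'
import numpy as np,cv2
def load(n):
    d=dict(np.load(n)); d["R"]=cv2.Rodrigues(d["rvec"])[0]; d["C"]=-d["R"].T@d["tvec"].ravel(); return d
def ray(d,uv):
    uv=np.atleast_2d(uv); p=np.c_[uv,np.ones(len(uv))]@np.linalg.inv(d["K"]).T@d["R"]; return p
def cast(d,uv,z):
    r=ray(d,uv); return d["C"]+r*((z-d["C"][2])/r[:,2])[:,None]
def proj(d,X):
    return cv2.projectPoints(np.atleast_2d(X).astype(float),d["rvec"],d["tvec"],d["K"],None)[0].reshape(-1,2)
E
python3 - <<'E'
from h import *
t=load("top0.npz");s=load("scene0.npz")
def crop(d,u,v,r=30,k=6): 
    return cv2.resize(d["frame"][max(0,v-r):v+r,u-r:u+r],(190,190),interpolation=cv2.INTER_CUBIC)
T=[(145,240),(283,167),(340,164),(470,236)]; S=[(490,217),(337,238),(283,217),(210,125)]
im=np.vstack([np.hstack([crop(t,*p) for p in T]),np.hstack([crop(s,*p) for p in S])])
cv2.imwrite("pics/crops.png",im[:,:,::-1])
# pads
for n,d in(("top",t),("scene",s)):
    f=d["frame"].astype(int); m=(f.max(2)<45).astype(np.uint8)
    c,_=cv2.findContours(m,cv2.RETR_EXTERNAL,cv2.CHAIN_APPROX_NONE)
    for q in c:
        if 250<cv2.contourArea(q)<1200:
            e=cv2.fitEllipse(q); print(n,np.round(e[0],1),np.round(e[1],1),np.round(cast(d,e[0],.007)[0],4), np.round(e[1][1]/d["K"][0,0]*np.linalg.norm(cast(d,e[0],.007)[0]-d["C"]),4))
E
```

```text
top [260.1 246.4] [24.5 25.4] [0.4431 0.1374 0.007 ] 0.0678
top [293.8 239.5] [24.4 25.2] [0.4593 0.0489 0.007 ] 0.0666
top [327.2 232.8] [24.4 24.8] [ 0.4753 -0.0392  0.007 ] 0.0657
top [510.6 278.7] [  3.4 160.3] [ 0.3458 -0.5195  0.007 ] 0.4755
top [360.3 226.1] [24.2 24.9] [ 0.4912 -0.1275  0.007 ] 0.0665
top [404.3  91.7] [19.2 20.4] [ 0.86   -0.2612  0.007 ] 0.0596
scene [177.3 264.7] [20.7 23.8] [ 0.8595 -0.2612  0.007 ] 0.0619
scene [385.  184.8] [19.2 24.2] [0.445  0.1388 0.007 ] 0.067
scene [352.5 179.5] [19.2 23.5] [0.461  0.0503 0.007 ] 0.0651
scene [320.5 174.3] [18.8 23.3] [ 0.4772 -0.0383  0.007 ] 0.0651
scene [289.2 169.2] [18.2 23. ] [ 0.4929 -0.1265  0.007 ] 0.065
scene [184.6 103.3] [16.7 81.8] [ 0.3782 -0.5398  0.007 ] 0.2768
scene [150.7  28.4] [ 8.6 90.3] [ 0.094  -0.8604  0.007 ] 0.3793
scene [590.8   5.4] [12.2 71.1] [-0.6304  0.6144  0.007 ] 0.3426
scene [473.4  20.4] [13.2 56.2] [-0.3783  0.222   0.007 ] 0.2367
```

View pics/crops.png

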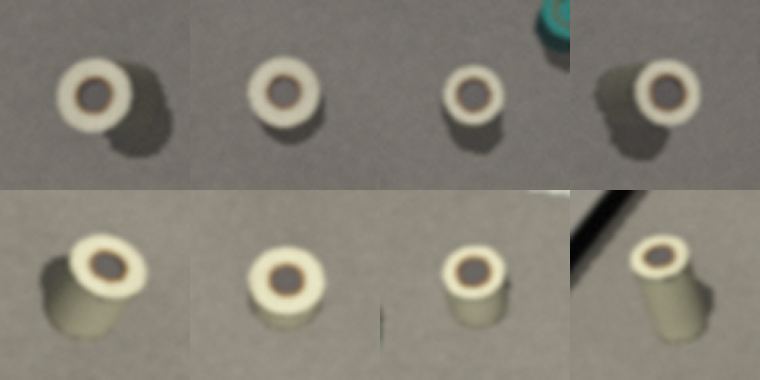

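Left to right in the top view these look like c (145,240), a (283,167), b (340,164) and d (470,236): the two outer rolls are tall, and the right one is narrower and taller. I'll triangulate the top discs to confirm.

```bash
python3 - <<'E'
from h import *
t=load("top0.npz");s=load("scene0.npz")
T=[(145,240),(283,167),(340,164),(470,236)]; S=[(493,211),(337,236),(283,213),(208,116)]
print(t["frame"][240,137],s["frame"][213,485],s["frame"][228,483])
def ell(d,p,thr):
    f=d["frame"].astype(np.uint8); g=f.min(2); m=np.zeros(g.shape,np.uint8)
    m[p[1]-22:p[1]+22,p[0]-22:p[0]+22]=(g>thr)[p[1]-22:p[1]+22,p[0]-22:p[0]+22]
    c,_=cv2.findContours(m,cv2.RETR_EXTERNAL,cv2.CHAIN_APPROX_NONE); q=max(c,key=cv2.contourArea)
    return cv2.fitEllipse(q)
for k,h,dia,p,q in zip("cabd",(.07,.03,.05,.09),(56,58,48,50),T,S):
    e=ell(t,p,135); g=ell(s,q,155)
    r1=ray(t,e[0])[0]; r2=ray(s,g[0])[0]
    A=np.c_[r1,-r2]; ab,res,_,_=np.linalg.lstsq(A,s["C"]-t["C"],rcond=None)
    P=(t["C"]+ab[0]*r1+s["C"]+ab[1]*r2)/2
    print(k,np.round(e[0],1),np.round(g[0],1),"tri",np.round(P,4),"gap",np.round(np.linalg.norm(A@ab-s["C"]+t["C"]),4),"top",np.round(cast(t,e[0],h)[0],4),"scene",np.round(cast(s,g[0],h)[0],4),"dia mm",np.round(e[1][1]/400.3*ab[0]*1e3,1),np.round(g[1],1),dia)
# others: tape, dish, turq
for nm,uv,z in (("tape",(219,180),.048),("dish",(401,168),.022),("turq",(370,138),.05),("stopL",(389,205),.03),("stopR",(397,236),.03)): print(nm,np.round(cast(t,uv,z)[0],3))
E
```

```text
[183 177 154] [226 222 189] [141 138 114]
c [144.  239.7] [493.9 210.6] tri [0.4649 0.4138 0.0694] gap 0.0003 top [0.4649 0.4134 0.07  ] scene [0.4653 0.4138 0.07  ] dia mm 55.7 [17.8 23.6] 56
a [282.  165.4] [337.2 236. ] tri [0.653  0.0767 0.0307] gap 0.0005 top [0.6533 0.0766 0.03  ] scene [0.6526 0.0769 0.03  ] dia mm 55.9 [20.3 22.8] 58
b [339.2 163.4] [282.  212.4] tri [ 0.652  -0.072   0.0507] gap 0.0005 top [ 0.6523 -0.0723  0.05  ] scene [ 0.6516 -0.0719  0.05  ] dia mm 46.8 [15.5 18.7] 48
d [470.7 234.6] [207.6 115.5] tri [ 0.4614 -0.3863  0.0909] gap 0.001 top [ 0.4616 -0.3872  0.09  ] scene [ 0.4607 -0.3863  0.09  ] dia mm 48.6 [12.2 17.6] 50
tape [0.614 0.237 0.048]
dish [ 0.643 -0.239  0.022]
turq [ 0.718 -0.155  0.05 ]
stopL [ 0.544 -0.201  0.03 ]
stopR [ 0.463 -0.219  0.03 ]
```

Heights triangulate to 69, 31, 51 and 91 mm, so the identities are confirmed. The stop is at the pad4 end, so d goes to pad4, c to pad3, b to pad2 and a to pad1. The jaws will open across the row (rz −1.134), which clears the neighbouring rolls. I'll start with c, the nearest.

Call:
{"op": "move_arm", "data": {
  "plan": [
    {"dx": 54,"dy": -20,"dz": -10,"rz": -0.18,"gripper": 0},
    {"dx": 108,"dy": -40,"dz": -20,"rz": -0.36,"gripper": 0},
    {"dx": 162,"dy": -59,"dz": -30,"rz": -0.54,"gripper": 0},
    {"dx": 216,"dy": -79,"dz": -40,"rz": -0.72,"gripper": 0},
    {"dx": 270,"dy": -98,"dz": -50,"rz": -0.9,"gripper": 0},
    {"dx": 324,"dy": -118,"dz": -60,"rz": -1.08,"gripper": 0},
    {"dx": 324,"dy": -118,"dz": -60,"rz": -1.134,"gripper": 0},
    {"dx": 324,"dy": -118,"dz": -60,"rz": -1.134,"gripper": 0},
    {"dx": 324,"dy": -118,"dz": -60,"rz": -1.134,"gripper": 0},
    {"dx": 324,"dy": -118,"dz": -60,"rz": -1.134,"gripper": 0}
  ]
}}

```text
invalid input
```

Call:
{"op": "move_arm", "data": {
  "plan": [
    {"rx": 0,"ry": 0,"rz": -0.18,"dx": 54,"dy": -20,"dz": -10,"gripper": 0},
    {"rx": 0,"ry": 0,"rz": -0.36,"dx": 108,"dy": -40,"dz": -20,"gripper": 0},
    {"rx": 0,"ry": 0,"rz": -0.54,"dx": 162,"dy": -59,"dz": -30,"gripper": 0},
    {"rx": 0,"ry": 0,"rz": -0.72,"dx": 216,"dy": -79,"dz": -40,"gripper": 0},
    {"rx": 0,"ry": 0,"rz": -0.9,"dx": 270,"dy": -98,"dz": -50,"gripper": 0},
    {"rx": 0,"ry": 0,"rz": -1.08,"dx": 324,"dy": -118,"dz": -60,"gripper": 0},
    {"rx": 0,"ry": 0,"rz": -1.134,"dx": 324,"dy": -118,"dz": -60,"gripper": 0},
    {"rx": 0,"ry": 0,"rz": -1.134,"dx": 324,"dy": -118,"dz": -60,"gripper": 0},
    {"rx": 0,"ry": 0,"rz": -1.134,"dx": 324,"dy": -118,"dz": -60,"gripper": 0}
  ],
  "squeeze": 40
}}

```text
clock: 1.27
eef_pos: [0.4642, 0.4137, 0.1707]
tool_rot: [[0.179, -0.984, -0.001], [-0.984, -0.179, -0.0], [-0.0, 0.001, -1.0]]
ft_force: [-0.2, 0.1, 0.0]
grip_width: 1.001
```

```bash
python3 - <<'E'
from plant import robot, eyes
from h import *
d=eyes.get_image("wrist"); np.savez("w1.npz",**d); d=load("w1.npz")
f=d["frame"][:,:,::-1].copy()
p=proj(d,[[.465,.4136,.07],[.4642,.4137,.07],[.465,.4136,0]]); print(p.round(1))
for q,c in zip(p,((0,0,255),(0,255,0),(255,0,0))): cv2.drawMarker(f,tuple(int(v) for v in q),c,0,8)
cv2.imwrite("pics/w1.png",f)
E
```

```text
[[320.8 200.9]
 [321.7 201.2]
 [320.9 182.8]]
```

View pics/w1.png

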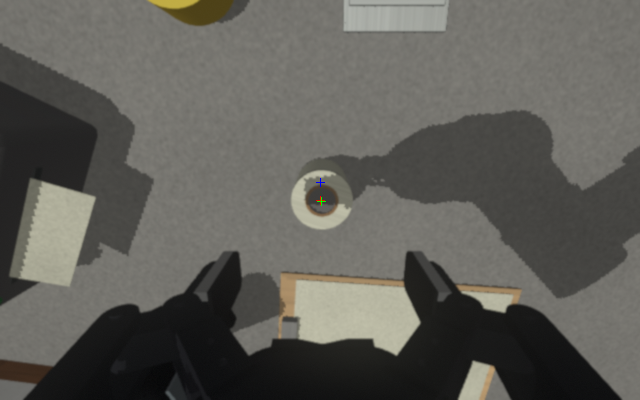

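The wrist view shows roll c's core at (321,200), right on the predicted mark. Descending and gripping.

Call:
{"op": "move_arm", "data": {
  "plan": [
    {"rx": 0,"ry": 0,"rz": 0,"dx": 0.5,"dy": 0,"dz": -50,"gripper": 0},
    {"rx": 0,"ry": 0,"rz": 0,"dx": 0.5,"dy": 0,"dz": -100,"gripper": 0},
    {"rx": 0,"ry": 0,"rz": 0,"dx": 0.5,"dy": 0,"dz": -130,"gripper": 0},
    {"rx": 0,"ry": 0,"rz": 0,"dx": 0.5,"dy": 0,"dz": -144,"gripper": 0},
    {"rx": 0,"ry": 0,"rz": 0,"dx": 0.5,"dy": 0,"dz": -144,"gripper": 0},
    {"rx": 0,"ry": 0,"rz": 0,"dx": 0.5,"dy": 0,"dz": -144,"gripper": 120},
    {"rx": 0,"ry": 0,"rz": 0,"dx": 0.5,"dy": 0,"dz": -144,"gripper": 255},
    {"rx": 0,"ry": 0,"rz": 0,"dx": 0.5,"dy": 0,"dz": -144,"gripper": 255},
    {"rx": 0,"ry": 0,"rz": 0,"dx": 0.5,"dy": 0,"dz": -144,"gripper": 255},
    {"rx": 0,"ry": 0,"rz": 0,"dx": 0.5,"dy": 0,"dz": -144,"gripper": 255},
    {"rx": 0,"ry": 0,"rz": 0,"dx": 0.5,"dy": 0,"dz": -144,"gripper": 255}
  ],
  "squeeze": 40
}}

```text
clock: 2.7
eef_pos: [0.4653, 0.4148, 0.0288]
tool_rot: [[0.179, -0.984, 0.001], [-0.984, -0.179, 0.002], [-0.002, -0.001, -1.0]]
ft_force: [-0.8, 0.5, 5.4]
grip_width: 0.64
```

Call:
{"op": "move_arm", "data": {
  "plan": [
    {"rx": 0,"ry": 0,"rz": 0,"dx": 0,"dy": 0,"dz": 30,"gripper": 255},
    {"rx": 0,"ry": 0,"rz": 0,"dx": 0,"dy": -20,"dz": 65,"gripper": 255},
    {"rx": 0,"ry": 0,"rz": 0,"dx": 1,"dy": -75,"dz": 75,"gripper": 255},
    {"rx": 0,"ry": 0,"rz": 0,"dx": 3,"dy": -132,"dz": 75,"gripper": 255},
    {"rx": 0,"ry": 0,"rz": 0,"dx": 4,"dy": -190,"dz": 75,"gripper": 255},
    {"rx": 0,"ry": 0,"rz": 0,"dx": 6,"dy": -248,"dz": 75,"gripper": 255},
    {"rx": 0,"ry": 0,"rz": 0,"dx": 7,"dy": -305,"dz": 75,"gripper": 255},
    {"rx": 0,"ry": 0,"rz": 0,"dx": 9,"dy": -360,"dz": 75,"gripper": 255},
    {"rx": 0,"ry": 0,"rz": 0,"dx": 10,"dy": -410,"dz": 75,"gripper": 255},
    {"rx": 0,"ry": 0,"rz": 0,"dx": 11,"dy": -453.6,"dz": 75,"gripper": 255},
    {"rx": 0,"ry": 0,"rz": 0,"dx": 11,"dy": -453.6,"dz": 60,"gripper": 255},
    {"rx": 0,"ry": 0,"rz": 0,"dx": 11,"dy": -453.6,"dz": 50,"gripper": 255}
  ]
}}

```text
clock: 4.2
eef_pos: [0.4758, -0.0393, 0.0782]
tool_rot: [[0.178, -0.984, 0.0], [-0.984, -0.178, 0.003], [-0.003, -0.001, -1.0]]
ft_force: [-1.4, 0.1, -0.8]
grip_width: 0.641
```

```bash
python3 - <<'E'
from plant import robot, eyes
import cv2
cv2.imwrite("pics/s2.png",eyes.get_image("scene")["frame"][100:260,180:460,::-1].repeat(2,0).repeat(2,1))
E
```

```text
(no output)
```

View pics/s2.png

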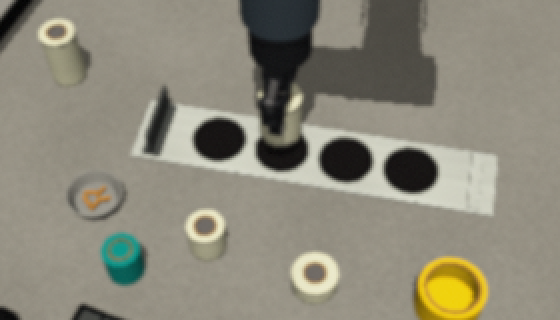

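Roll c is held upright over pad3. Lower, check the force, then release.

Call:
{"op": "move_arm", "data": {
  "plan": [
    {"rx": 0,"ry": 0,"rz": 0,"dx": 0.5,"dy": 0.5,"dz": -20,"gripper": 255},
    {"rx": 0,"ry": 0,"rz": 0,"dx": 0.5,"dy": 0.5,"dz": -34,"gripper": 255},
    {"rx": 0,"ry": 0,"rz": 0,"dx": 0.5,"dy": 0.5,"dz": -40,"gripper": 255},
    {"rx": 0,"ry": 0,"rz": 0,"dx": 0.5,"dy": 0.5,"dz": -42,"gripper": 255},
    {"rx": 0,"ry": 0,"rz": 0,"dx": 0.5,"dy": 0.5,"dz": -42,"gripper": 255}
  ]
}}

```text
clock: 4.88
eef_pos: [0.4755, -0.0382, 0.0358]
tool_rot: [[0.179, -0.984, -0.002], [-0.984, -0.179, 0.003], [-0.003, 0.001, -1.0]]
ft_force: [-3.7, 1.8, 5.2]
grip_width: 0.648
```

Call:
{"op": "move_arm", "data": {
  "plan": [
    {"rx": 0,"ry": 0,"rz": 0,"dx": 0,"dy": 0,"dz": 0,"gripper": 0},
    {"rx": 0,"ry": 0,"rz": 0,"dx": 0,"dy": 0,"dz": 0,"gripper": 0},
    {"rx": 0,"ry": 0,"rz": 0,"dx": 0,"dy": 0,"dz": 0,"gripper": 0},
    {"rx": 0,"ry": 0,"rz": 0,"dx": 0,"dy": 0,"dz": 40,"gripper": 0},
    {"rx": 0,"ry": 0,"rz": 0,"dx": 0,"dy": 0,"dz": 90,"gripper": 0},
    {"rx": 0,"ry": 0,"rz": 0,"dx": 0,"dy": -20,"dz": 140,"gripper": 0},
    {"rx": 0,"ry": 0,"rz": 0,"dx": -3,"dy": -75,"dz": 140,"gripper": 0},
    {"rx": 0,"ry": 0,"rz": 0,"dx": -6,"dy": -130,"dz": 140,"gripper": 0},
    {"rx": 0,"ry": 0,"rz": 0,"dx": -8,"dy": -190,"dz": 140,"gripper": 0},
    {"rx": 0,"ry": 0,"rz": 0,"dx": -10,"dy": -245,"dz": 140,"gripper": 0},
    {"rx": 0,"ry": 0,"rz": 0,"dx": -12,"dy": -300,"dz": 140,"gripper": 0},
    {"rx": 0,"ry": 0,"rz": 0,"dx": -14.5,"dy": -348.5,"dz": 140,"gripper": 0}
  ]
}}

```text
clock: 6.38
eef_pos: [0.4606, -0.3888, 0.1755]
tool_rot: [[0.179, -0.984, -0.002], [-0.984, -0.179, 0.003], [-0.003, 0.001, -1.0]]
ft_force: [0.8, -0.1, -0.2]
grip_width: 1.0
```

```bash
python3 - <<'E'
from plant import robot, eyes
from h import *
d=eyes.get_image("wrist"); np.savez("w2.npz",**d); d=load("w2.npz")
f=d["frame"][:,:,::-1].copy()
e=robot.get_state()["eef_pos"]; print(e)
p=proj(d,[[.461,-.3867,.09],[e[0],e[1],.09]])
for q,c in zip(p,((0,0,255),(0,255,0))): cv2.drawMarker(f,tuple(int(v) for v in q),c,0,8)
t=eyes.get_image("top")["frame"][150:290,180:460,::-1].repeat(2,0).repeat(2,1)
out=np.zeros((400+200,800,3),np.uint8); out=np.vstack([f[100:400],cv2.copyMakeBorder(t,0,0,0,80,0)]); cv2.imwrite("pics/w2.png",out)
E
```

```text
[ 0.45952744 -0.39340369  0.17474133]
```

View pics/w2.png

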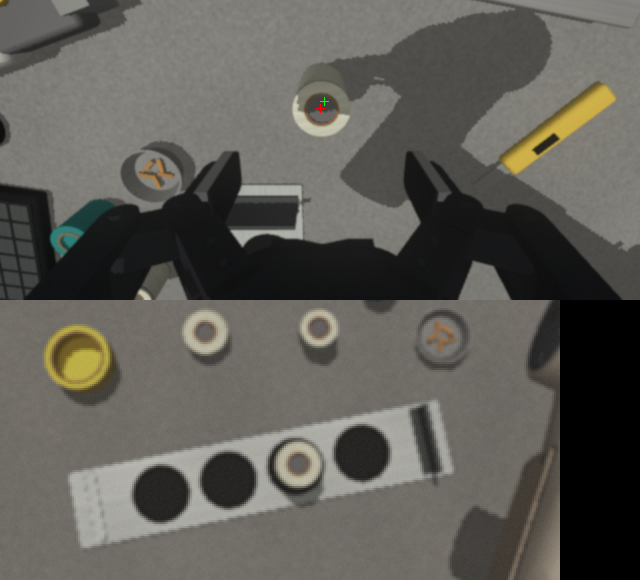

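Roll c stands on pad3 (top view) and roll d's core sits on the predicted mark. The arm is still settling, so I'll read its pose before descending.

```bash
python3 - <<'E'
from plant import robot
import numpy as np
s=robot.get_state(); e=np.array(s["eef_pos"]); print(s["clock"],e, "to d mm",(np.array([.461,-.3867,.040])-e)*1e3, np.abs(s["qvel"]).max())
E
```

```text
6.475 [ 0.45987168 -0.39068789  0.174474  ] to d mm [   1.12832441    3.9878855  -134.47400291] 0.061275200006601846
```

Call:
{"op": "move_arm", "data": {
  "plan": [
    {"rx": 0,"ry": 0,"rz": 0,"dx": 1,"dy": 4,"dz": -10,"gripper": 0},
    {"rx": 0,"ry": 0,"rz": 0,"dx": 1,"dy": 4,"dz": -30,"gripper": 0},
    {"rx": 0,"ry": 0,"rz": 0,"dx": 1,"dy": 4,"dz": -70,"gripper": 0},
    {"rx": 0,"ry": 0,"rz": 0,"dx": 1,"dy": 4,"dz": -110,"gripper": 0},
    {"rx": 0,"ry": 0,"rz": 0,"dx": 1,"dy": 4,"dz": -130,"gripper": 0},
    {"rx": 0,"ry": 0,"rz": 0,"dx": 1,"dy": 4,"dz": -134,"gripper": 0},
    {"rx": 0,"ry": 0,"rz": 0,"dx": 1,"dy": 4,"dz": -134,"gripper": 120},
    {"rx": 0,"ry": 0,"rz": 0,"dx": 1,"dy": 4,"dz": -134,"gripper": 255},
    {"rx": 0,"ry": 0,"rz": 0,"dx": 1,"dy": 4,"dz": -134,"gripper": 255},
    {"rx": 0,"ry": 0,"rz": 0,"dx": 1,"dy": 4,"dz": -134,"gripper": 255},
    {"rx": 0,"ry": 0,"rz": 0,"dx": 1,"dy": 4,"dz": -134,"gripper": 255}
  ]
}}

```text
clock: 7.85
eef_pos: [0.4616, -0.3871, 0.042]
tool_rot: [[0.175, -0.985, -0.001], [-0.985, -0.175, 0.001], [-0.001, 0.001, -1.0]]
ft_force: [0.5, 2.0, 6.3]
grip_width: 0.577
```

Call:
{"op": "move_arm", "data": {
  "plan": [
    {"rx": 0,"ry": 0,"rz": 0,"dx": 0,"dy": 0,"dz": 30,"gripper": 255},
    {"rx": 0,"ry": 0,"rz": 0,"dx": 0,"dy": 0,"dz": 70,"gripper": 255},
    {"rx": 0,"ry": 0,"rz": 0,"dx": 3,"dy": 25,"dz": 85,"gripper": 255},
    {"rx": 0,"ry": 0,"rz": 0,"dx": 9,"dy": 75,"dz": 85,"gripper": 255},
    {"rx": 0,"ry": 0,"rz": 0,"dx": 15,"dy": 125,"dz": 85,"gripper": 255},
    {"rx": 0,"ry": 0,"rz": 0,"dx": 20,"dy": 175,"dz": 85,"gripper": 255},
    {"rx": 0,"ry": 0,"rz": 0,"dx": 25,"dy": 215,"dz": 85,"gripper": 255},
    {"rx": 0,"ry": 0,"rz": 0,"dx": 29,"dy": 245,"dz": 85,"gripper": 255},
    {"rx": 0,"ry": 0,"rz": 0,"dx": 30.4,"dy": 260,"dz": 85,"gripper": 255},
    {"rx": 0,"ry": 0,"rz": 0,"dx": 30.4,"dy": 260,"dz": 85,"gripper": 255},
    {"rx": 0,"ry": 0,"rz": 0,"dx": 30.4,"dy": 260,"dz": 65,"gripper": 255},
    {"rx": 0,"ry": 0,"rz": 0,"dx": 30.4,"dy": 260,"dz": 45,"gripper": 255}
  ]
}}

```text
clock: 9.35
eef_pos: [0.4919, -0.1281, 0.0865]
tool_rot: [[0.174, -0.985, -0.001], [-0.985, -0.174, 0.001], [-0.001, 0.001, -1.0]]
ft_force: [-0.6, 0.1, -1.7]
grip_width: 0.579
```

```bash
python3 - <<'E'
from plant import robot, eyes
import cv2
cv2.imwrite("pics/s3.png",eyes.get_image("scene")["frame"][80:260,180:460,::-1].repeat(2,0).repeat(2,1))
print(robot.get_state()["eef_pos"])
E
```

```text
[ 0.48996235 -0.12773763  0.08352507]
```

View pics/s3.png

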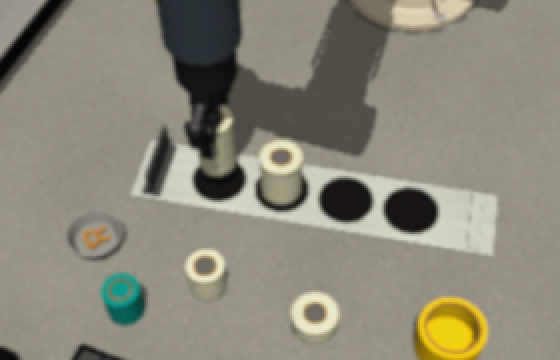

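Roll d is upright over pad4 and clear of the stop. Lower it.

Call:
{"op": "move_arm", "data": {
  "plan": [
    {"rx": 0,"ry": 0,"rz": 0,"dx": 2,"dy": 0.5,"dz": -15,"gripper": 255},
    {"rx": 0,"ry": 0,"rz": 0,"dx": 2,"dy": 0.5,"dz": -27,"gripper": 255},
    {"rx": 0,"ry": 0,"rz": 0,"dx": 2,"dy": 0.5,"dz": -33,"gripper": 255},
    {"rx": 0,"ry": 0,"rz": 0,"dx": 2,"dy": 0.5,"dz": -35,"gripper": 255},
    {"rx": 0,"ry": 0,"rz": 0,"dx": 2,"dy": 0.5,"dz": -35,"gripper": 255}
  ]
}}

```text
clock: 10.02
eef_pos: [0.4924, -0.1273, 0.0491]
tool_rot: [[0.173, -0.985, -0.005], [-0.985, -0.173, 0.002], [-0.003, 0.004, -1.0]]
ft_force: [0.6, 1.2, -1.1]
grip_width: 0.577
```

Call:
{"op": "move_arm", "data": {
  "plan": [
    {"rx": 0,"ry": 0,"rz": 0,"dx": 0,"dy": 0,"dz": -1.5,"gripper": 255},
    {"rx": 0,"ry": 0,"rz": 0,"dx": 0,"dy": 0,"dz": -1.5,"gripper": 255}
  ]
}}

```text
clock: 10.28
eef_pos: [0.4925, -0.1274, 0.049]
tool_rot: [[0.174, -0.985, -0.004], [-0.985, -0.174, 0.001], [-0.002, 0.004, -1.0]]
ft_force: [-5.0, -0.1, 8.5]
grip_width: 0.576
```

Contact is made at +8.5 N. Release, rise, and go over to b.

Call:
{"op": "move_arm", "data": {
  "plan": [
    {"rx": 0,"ry": 0,"rz": 0,"dx": 0,"dy": 0,"dz": 0,"gripper": 0},
    {"rx": 0,"ry": 0,"rz": 0,"dx": 0,"dy": 0,"dz": 0,"gripper": 0},
    {"rx": 0,"ry": 0,"rz": 0,"dx": 0,"dy": 0,"dz": 0,"gripper": 0},
    {"rx": 0,"ry": 0,"rz": 0,"dx": 0,"dy": 0,"dz": 30,"gripper": 0},
    {"rx": 0,"ry": 0,"rz": 0,"dx": 0,"dy": 0,"dz": 80,"gripper": 0},
    {"rx": 0,"ry": 0,"rz": 0,"dx": 0,"dy": 0,"dz": 125,"gripper": 0},
    {"rx": 0,"ry": 0,"rz": 0,"dx": 40,"dy": 14,"dz": 125,"gripper": 0},
    {"rx": 0,"ry": 0,"rz": 0,"dx": 90,"dy": 31,"dz": 115,"gripper": 0},
    {"rx": 0,"ry": 0,"rz": 0,"dx": 135,"dy": 46,"dz": 90,"gripper": 0},
    {"rx": 0,"ry": 0,"rz": 0,"dx": 159.5,"dy": 55,"dz": 70,"gripper": 0},
    {"rx": 0,"ry": 0,"rz": 0,"dx": 159.5,"dy": 55,"dz": 70,"gripper": 0},
    {"rx": 0,"ry": 0,"rz": 0,"dx": 159.5,"dy": 55,"dz": 70,"gripper": 0}
  ]
}}

```text
clock: 11.78
eef_pos: [0.6519, -0.0727, 0.1193]
tool_rot: [[0.174, -0.985, -0.004], [-0.985, -0.174, 0.001], [-0.002, 0.003, -1.0]]
ft_force: [-0.3, -0.3, 1.4]
grip_width: 1.002
```

```bash
python3 - <<'E'
from plant import robot, eyes
from h import *
d=eyes.get_image("wrist"); np.savez("w3.npz",**d); d=load("w3.npz")
f=d["frame"][:,:,::-1].copy()
e=robot.get_state()["eef_pos"]; print(e)
p=proj(d,[[.652,-.072,.05],[e[0],e[1],.05]])
for q,c in zip(p,((0,0,255),(0,255,0))): cv2.drawMarker(f,tuple(int(v) for v in q),c,0,8)
cv2.imwrite("pics/w3.png",f)
E
```

```text
[ 0.65194678 -0.07278435  0.11998612]
```

View pics/w3.png

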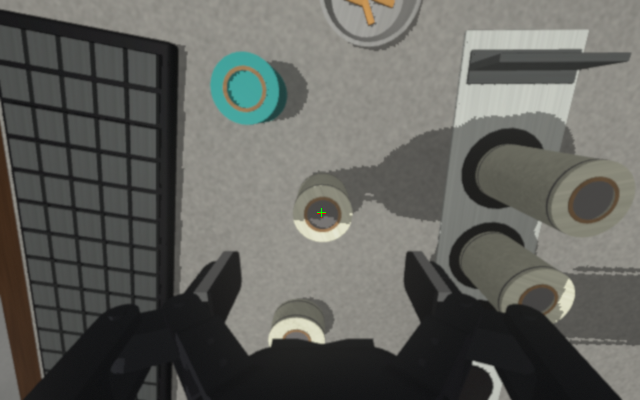

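Roll b's core (323,212) is under the jaw centre, and the turquoise one stands clear at (245,88). Rolls d and c stand on their pads. Gripping b.

Call:
{"op": "move_arm", "data": {
  "plan": [
    {"rx": 0,"ry": 0,"rz": 0,"dx": 0,"dy": 0.5,"dz": -30,"gripper": 0},
    {"rx": 0,"ry": 0,"rz": 0,"dx": 0,"dy": 0.5,"dz": -65,"gripper": 0},
    {"rx": 0,"ry": 0,"rz": 0,"dx": 0,"dy": 0.5,"dz": -92,"gripper": 0},
    {"rx": 0,"ry": 0,"rz": 0,"dx": 0,"dy": 0.5,"dz": -105,"gripper": 0},
    {"rx": 0,"ry": 0,"rz": 0,"dx": 0,"dy": 0.5,"dz": -107,"gripper": 0},
    {"rx": 0,"ry": 0,"rz": 0,"dx": 0,"dy": 0.5,"dz": -107,"gripper": 120},
    {"rx": 0,"ry": 0,"rz": 0,"dx": 0,"dy": 0.5,"dz": -107,"gripper": 255},
    {"rx": 0,"ry": 0,"rz": 0,"dx": 0,"dy": 0.5,"dz": -107,"gripper": 255},
    {"rx": 0,"ry": 0,"rz": 0,"dx": 0,"dy": 0.5,"dz": -107,"gripper": 255},
    {"rx": 0,"ry": 0,"rz": 0,"dx": 0,"dy": 0.5,"dz": -107,"gripper": 255},
    {"rx": 0,"ry": 0,"rz": 0,"dx": 0,"dy": 0.5,"dz": -107,"gripper": 255}
  ]
}}

```text
clock: 13.2
eef_pos: [0.6529, -0.0723, 0.0144]
tool_rot: [[0.174, -0.985, -0.0], [-0.985, -0.174, 0.001], [-0.001, 0.0, -1.0]]
ft_force: [-1.0, 1.2, 6.2]
grip_width: 0.549
```

Call:
{"op": "move_arm", "data": {
  "plan": [
    {"rx": 0,"ry": 0,"rz": 0,"dx": 0,"dy": 0,"dz": 30,"gripper": 255},
    {"rx": 0,"ry": 0,"rz": 0,"dx": 0,"dy": 0,"dz": 75,"gripper": 255},
    {"rx": 0,"ry": 0,"rz": 0,"dx": -10,"dy": 25,"dz": 95,"gripper": 255},
    {"rx": 0,"ry": 0,"rz": 0,"dx": -35,"dy": 60,"dz": 95,"gripper": 255},
    {"rx": 0,"ry": 0,"rz": 0,"dx": -70,"dy": 95,"dz": 95,"gripper": 255},
    {"rx": 0,"ry": 0,"rz": 0,"dx": -115,"dy": 115,"dz": 95,"gripper": 255},
    {"rx": 0,"ry": 0,"rz": 0,"dx": -155,"dy": 122,"dz": 95,"gripper": 255},
    {"rx": 0,"ry": 0,"rz": 0,"dx": -180,"dy": 122,"dz": 90,"gripper": 255},
    {"rx": 0,"ry": 0,"rz": 0,"dx": -193,"dy": 122,"dz": 75,"gripper": 255},
    {"rx": 0,"ry": 0,"rz": 0,"dx": -193,"dy": 122,"dz": 60,"gripper": 255},
    {"rx": 0,"ry": 0,"rz": 0,"dx": -193,"dy": 122,"dz": 45,"gripper": 255},
    {"rx": 0,"ry": 0,"rz": 0,"dx": -193,"dy": 122,"dz": 45,"gripper": 255}
  ]
}}

```text
clock: 14.7
eef_pos: [0.4589, 0.0494, 0.0586]
tool_rot: [[0.174, -0.985, -0.003], [-0.985, -0.174, 0.0], [-0.001, 0.003, -1.0]]
ft_force: [-0.0, -0.6, -0.8]
grip_width: 0.554
```

```bash
python3 - <<'E'
from plant import robot, eyes
import cv2
cv2.imwrite("pics/s4.png",eyes.get_image("scene")["frame"][80:260,180:460,::-1].repeat(2,0).repeat(2,1))
print(robot.get_state()["eef_pos"])
E
```

```text
[0.45961259 0.04953752 0.0593628 ]
```

View pics/s4.png

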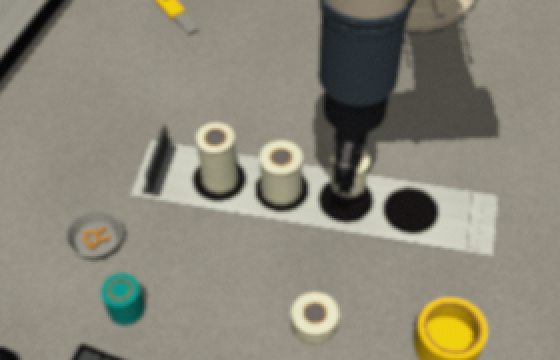

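Rolls d and c stand on pad4 and pad3, and b hangs upright over pad2. Lower it.

Call:
{"op": "move_arm", "data": {
  "plan": [
    {"rx": 0,"ry": 0,"rz": 0,"dx": 0.4,"dy": 0,"dz": -15,"gripper": 255},
    {"rx": 0,"ry": 0,"rz": 0,"dx": 0.4,"dy": 0,"dz": -28,"gripper": 255},
    {"rx": 0,"ry": 0,"rz": 0,"dx": 0.4,"dy": 0,"dz": -35,"gripper": 255},
    {"rx": 0,"ry": 0,"rz": 0,"dx": 0.4,"dy": 0,"dz": -38.5,"gripper": 255},
    {"rx": 0,"ry": 0,"rz": 0,"dx": 0.4,"dy": 0,"dz": -38.5,"gripper": 255},
    {"rx": 0,"ry": 0,"rz": 0,"dx": 0.4,"dy": 0,"dz": -38.5,"gripper": 255}
  ]
}}

```text
clock: 15.5
eef_pos: [0.4602, 0.0495, 0.0214]
tool_rot: [[0.174, -0.985, -0.001], [-0.985, -0.174, 0.0], [-0.001, 0.0, -1.0]]
ft_force: [-2.1, -0.6, 4.7]
grip_width: 0.552
```

Call:
{"op": "move_arm", "data": {
  "plan": [
    {"rx": 0,"ry": 0,"rz": 0,"dx": 0,"dy": 0,"dz": 0,"gripper": 0},
    {"rx": 0,"ry": 0,"rz": 0,"dx": 0,"dy": 0,"dz": 0,"gripper": 0},
    {"rx": 0,"ry": 0,"rz": 0,"dx": 0,"dy": 0,"dz": 0,"gripper": 0},
    {"rx": 0,"ry": 0,"rz": 0,"dx": 0,"dy": 0,"dz": 30,"gripper": 0},
    {"rx": 0,"ry": 0,"rz": 0,"dx": 0,"dy": 0,"dz": 75,"gripper": 0},
    {"rx": 0,"ry": 0,"rz": 0,"dx": 25,"dy": 4,"dz": 95,"gripper": 0},
    {"rx": 0,"ry": 0,"rz": 0,"dx": 75,"dy": 11,"dz": 95,"gripper": 0},
    {"rx": 0,"ry": 0,"rz": 0,"dx": 125,"dy": 17,"dz": 90,"gripper": 0},
    {"rx": 0,"ry": 0,"rz": 0,"dx": 170,"dy": 24,"dz": 80,"gripper": 0},
    {"rx": 0,"ry": 0,"rz": 0,"dx": 192.5,"dy": 27,"dz": 70,"gripper": 0},
    {"rx": 0,"ry": 0,"rz": 0,"dx": 192.5,"dy": 27,"dz": 70,"gripper": 0},
    {"rx": 0,"ry": 0,"rz": 0,"dx": 192.5,"dy": 27,"dz": 70,"gripper": 0}
  ]
}}

```text
clock: 17.0
eef_pos: [0.6523, 0.0764, 0.0913]
tool_rot: [[0.174, -0.985, -0.001], [-0.985, -0.174, 0.0], [-0.0, 0.001, -1.0]]
ft_force: [0.4, -0.8, -0.5]
grip_width: 1.002
```

```bash
python3 - <<'E'
from plant import robot, eyes
from h import *
d=eyes.get_image("wrist"); np.savez("w4.npz",**d); d=load("w4.npz")
f=d["frame"][:,:,::-1].copy()
e=robot.get_state()["eef_pos"]; print(e)
p=proj(d,[[.653,.0767,.03],[e[0],e[1],.03]])
for q,c in zip(p,((0,0,255),(0,255,0))): cv2.drawMarker(f,tuple(int(v) for v in q),c,0,8)
cv2.imwrite("pics/w4.png",f)
E
```

```text
[0.65228545 0.07645671 0.09190433]
```

View pics/w4.png

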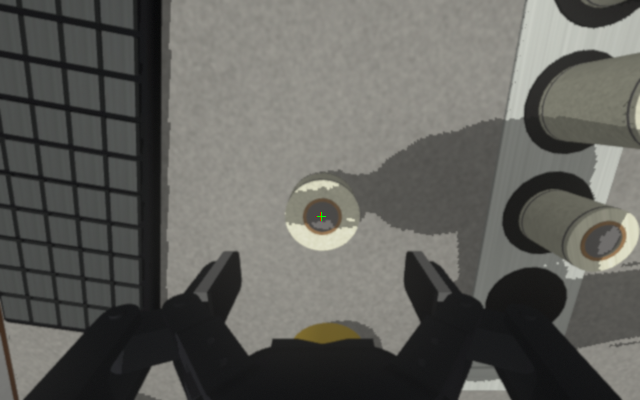

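Roll a's core (322,216) is on the mark. Descending low for the 30 mm roll.

Call:
{"op": "move_arm", "data": {
  "plan": [
    {"rx": 0,"ry": 0,"rz": 0,"dx": 0.5,"dy": 0,"dz": -30,"gripper": 0},
    {"rx": 0,"ry": 0,"rz": 0,"dx": 0.5,"dy": 0,"dz": -60,"gripper": 0},
    {"rx": 0,"ry": 0,"rz": 0,"dx": 0.5,"dy": 0,"dz": -78,"gripper": 0},
    {"rx": 0,"ry": 0,"rz": 0,"dx": 0.5,"dy": 0,"dz": -86,"gripper": 0},
    {"rx": 0,"ry": 0,"rz": 0,"dx": 0.5,"dy": 0,"dz": -88,"gripper": 0},
    {"rx": 0,"ry": 0,"rz": 0,"dx": 0.5,"dy": 0,"dz": -88,"gripper": 100},
    {"rx": 0,"ry": 0,"rz": 0,"dx": 0.5,"dy": 0,"dz": -88,"gripper": 255},
    {"rx": 0,"ry": 0,"rz": 0,"dx": 0.5,"dy": 0,"dz": -88,"gripper": 255},
    {"rx": 0,"ry": 0,"rz": 0,"dx": 0.5,"dy": 0,"dz": -88,"gripper": 255},
    {"rx": 0,"ry": 0,"rz": 0,"dx": 0.5,"dy": 0,"dz": -88,"gripper": 255},
    {"rx": 0,"ry": 0,"rz": 0,"dx": 0.5,"dy": 0,"dz": -88,"gripper": 255}
  ]
}}

```text
clock: 18.42
eef_pos: [0.6537, 0.0767, 0.0053]
tool_rot: [[0.175, -0.985, 0.002], [-0.985, -0.175, 0.001], [-0.0, -0.002, -1.0]]
ft_force: [0.4, 0.5, 5.2]
grip_width: 0.66
```

Call:
{"op": "move_arm", "data": {
  "plan": [
    {"rx": 0,"ry": 0,"rz": 0,"dx": 0,"dy": 0,"dz": 30,"gripper": 255},
    {"rx": 0,"ry": 0,"rz": 0,"dx": 0,"dy": 5,"dz": 75,"gripper": 255},
    {"rx": 0,"ry": 0,"rz": 0,"dx": -25,"dy": 25,"dz": 85,"gripper": 255},
    {"rx": 0,"ry": 0,"rz": 0,"dx": -65,"dy": 45,"dz": 85,"gripper": 255},
    {"rx": 0,"ry": 0,"rz": 0,"dx": -115,"dy": 61,"dz": 85,"gripper": 255},
    {"rx": 0,"ry": 0,"rz": 0,"dx": -165,"dy": 61,"dz": 85,"gripper": 255},
    {"rx": 0,"ry": 0,"rz": 0,"dx": -197,"dy": 61,"dz": 80,"gripper": 255},
    {"rx": 0,"ry": 0,"rz": 0,"dx": -209.5,"dy": 61,"dz": 65,"gripper": 255},
    {"rx": 0,"ry": 0,"rz": 0,"dx": -209.5,"dy": 61,"dz": 50,"gripper": 255},
    {"rx": 0,"ry": 0,"rz": 0,"dx": -209.5,"dy": 61,"dz": 40,"gripper": 255},
    {"rx": 0,"ry": 0,"rz": 0,"dx": -209.5,"dy": 61,"dz": 40,"gripper": 255}
  ]
}}

```text
clock: 19.8
eef_pos: [0.4438, 0.1374, 0.0446]
tool_rot: [[0.175, -0.985, 0.001], [-0.985, -0.175, -0.0], [0.0, -0.001, -1.0]]
ft_force: [1.0, -0.0, -0.4]
grip_width: 0.666
```

```bash
python3 - <<'E'
from plant import robot, eyes
import cv2
cv2.imwrite("pics/s5.png",eyes.get_image("scene")["frame"][80:260,180:460,::-1].repeat(2,0).repeat(2,1))
print(robot.get_state()["eef_pos"])
E
```

```text
[0.44429591 0.13755103 0.04515768]
```

View pics/s5.png

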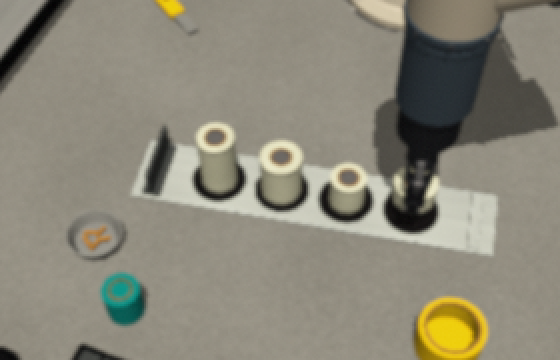

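Roll a is over pad1. Target z ≈ 0.0118, so dz ≈ −33.5.

Call:
{"op": "move_arm", "data": {
  "plan": [
    {"rx": 0,"ry": 0,"rz": 0,"dx": 0,"dy": 0.5,"dz": -14,"gripper": 255},
    {"rx": 0,"ry": 0,"rz": 0,"dx": 0,"dy": 0.5,"dz": -25,"gripper": 255},
    {"rx": 0,"ry": 0,"rz": 0,"dx": 0,"dy": 0.5,"dz": -31,"gripper": 255},
    {"rx": 0,"ry": 0,"rz": 0,"dx": 0,"dy": 0.5,"dz": -33.5,"gripper": 255},
    {"rx": 0,"ry": 0,"rz": 0,"dx": 0,"dy": 0.5,"dz": -33.5,"gripper": 255},
    {"rx": 0,"ry": 0,"rz": 0,"dx": 0,"dy": 0.5,"dz": -33.5,"gripper": 255}
  ]
}}

```text
clock: 20.6
eef_pos: [0.4438, 0.1377, 0.0122]
tool_rot: [[0.175, -0.985, 0.001], [-0.985, -0.175, -0.0], [0.0, -0.001, -1.0]]
ft_force: [-4.2, 0.1, 8.5]
grip_width: 0.663
```

Contact is made. Release, rise, and back off to the left for a clear view.

Call:
{"op": "move_arm", "data": {
  "plan": [
    {"rx": 0,"ry": 0,"rz": 0,"dx": 0,"dy": 0,"dz": 0,"gripper": 0},
    {"rx": 0,"ry": 0,"rz": 0,"dx": 0,"dy": 0,"dz": 0,"gripper": 0},
    {"rx": 0,"ry": 0,"rz": 0,"dx": 0,"dy": 0,"dz": 0,"gripper": 0},
    {"rx": 0,"ry": 0,"rz": 0,"dx": 0,"dy": 0,"dz": 30,"gripper": 0},
    {"rx": 0,"ry": 0,"rz": 0,"dx": 0,"dy": 0,"dz": 80,"gripper": 0},
    {"rx": 0,"ry": 0,"rz": 0,"dx": 0,"dy": 20,"dz": 130,"gripper": 0},
    {"rx": 0,"ry": 0,"rz": 0,"dx": -30,"dy": 75,"dz": 170,"gripper": 0},
    {"rx": 0,"ry": 0,"rz": 0,"dx": -65,"dy": 125,"dz": 190,"gripper": 0},
    {"rx": 0,"ry": 0,"rz": 0,"dx": -100,"dy": 175,"dz": 190,"gripper": 0},
    {"rx": 0,"ry": 0,"rz": 0,"dx": -130,"dy": 225,"dz": 190,"gripper": 0},
    {"rx": 0,"ry": 0,"rz": 0,"dx": -140,"dy": 250,"dz": 190,"gripper": 0},
    {"rx": 0,"ry": 0,"rz": 0,"dx": -140,"dy": 250,"dz": 190,"gripper": 0}
  ]
}}

```text
clock: 22.1
eef_pos: [0.3026, 0.3895, 0.2016]
tool_rot: [[0.178, -0.984, 0.001], [-0.984, -0.178, -0.001], [0.001, -0.0, -1.0]]
ft_force: [0.2, -0.1, -0.4]
grip_width: 0.998
```

```bash
python3 - <<'E'
from plant import robot, eyes
from h import *
D={}
for n in("top","scene"):
    d=eyes.get_image(n); np.savez(n+"9.npz",**d); D[n]=load(n+"9.npz")
t,s=D["top"],D["scene"]
pads={"a":(.4440,.138),"b":(.460,.0496),"c":(.4763,-.0388),"d":(.492,-.127)}
pt={"a":(.4431,.1374),"b":(.4593,.0489),"c":(.4753,-.0392),"d":(.4912,-.1275)}
ps={"a":(.445,.1388),"b":(.461,.0503),"c":(.4772,-.0383),"d":(.4929,-.1265)}
H={"a":.03,"b":.05,"c":.07,"d":.09}
for k in "abcd":
    for n,d,P,thr in(("top",t,pt,105),("scene",s,ps,155)):
        X=np.r_[P[k],.007+H[k]]; uv=proj(d,X)[0]
        g=cv2.cvtColor(d["frame"],cv2.COLOR_RGB2GRAY); m=np.zeros_like(g)
        cx,cy=uv.round().astype(int)
        # brown core: redder than rest
        f=d["frame"].astype(int); br=((f[...,0]-f[...,2])>35)
        hsv=cv2.cvtColor(d["frame"],cv2.COLOR_RGB2HSV); br=(hsv[...,1]>70)
        m[cy-8:cy+9,cx-8:cx+9]=br[cy-8:cy+9,cx-8:cx+9]
        ys,xs=np.nonzero(m)
        if len(xs)<5: print(k,n,"few"); continue
        q=cv2.minEnclosingCircle(np.c_[xs,ys].astype(np.float32)); 
        print(k,n,"core",np.round(q[0],1),"r",round(q[1],1),"pad pred",uv.round(1),"offset mm",((cast(d,q[0],X[2])[0]-X)[:2]*1e3).round(1))
for nm,z in(("top",.048),):
    old=load("top0.npz")
    for d in (old,t):
        hsv=cv2.cvtColor(d["frame"],cv2.COLOR_RGB2HSV)[150:210,190:250]; m=cv2.inRange(hsv,(20,120,60),(35,255,255)); M=cv2.moments(m,True); print("tape",round(M["m10"]/M["m00"]+190,2),round(M["m01"]/M["m00"]+150,2))
        h2=cv2.cvtColor(d["frame"],cv2.COLOR_RGB2HSV)[115:160,345:395]; m=cv2.inRange(h2,(80,100,40),(100,255,255)); M=cv2.moments(m,True); print("turq",round(M["m10"]/M["m00"]+345,2),round(M["m01"]/M["m00"]+115,2))
im=np.vstack([t["frame"][180:280,200:420],s["frame"][100:220,220:440]])
cv2.imwrite("pics/fin.png",cv2.resize(im[:,:,::-1],None,fx=2.7,fy=2.7,interpolation=cv2.INTER_CUBIC))
print({k:np.round(v,3) for k,v in robot.get_state().items() if k in("clock","eef_pos","grip_width","ft_force")})
E
```

```text
a top few
a scene core [386.1 178.3] r 5.2 pad pred [386.4 178.4] offset mm [-0. -1.]
b top core [291.5 238.9] r 5.1 pad pred [293.1 239.2] offset mm [0.8 3.9]
b scene core [354.  168.4] r 5.2 pad pred [353.6 168.6] offset mm [-0.9  0.8]
c top few
c scene core [320. 158.] r 5.4 pad pred [320.3 158.6] offset mm [-1.6 -1.6]
d top few
d scene core [287.1 148.5] r 5.1 pad pred [286.9 148.5] offset mm [-0.2  0.4]
tape 219.75 179.48
turq 369.19 138.3
tape 219.76 179.51
turq 369.24 138.14
{'clock': np.float64(22.2), 'eef_pos': array([0.304, 0.388, 0.202]), 'ft_force': array([0.556, 0.414, 0.002]), 'grip_width': np.float64(1.001)}
```

View pics/fin.png

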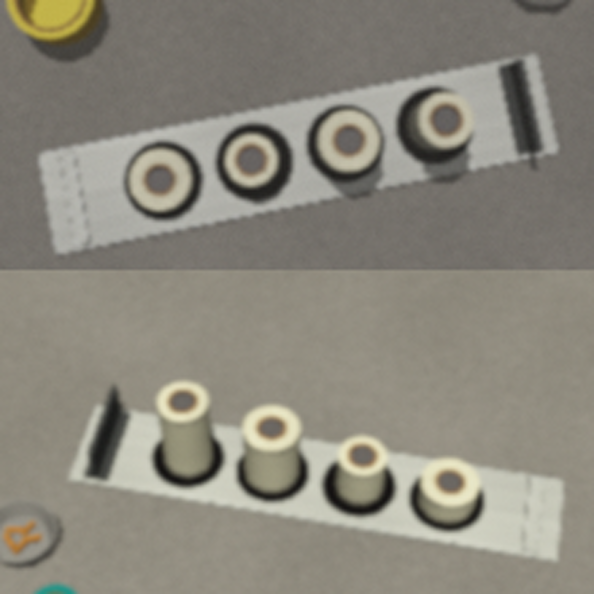

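The mask for b in the top view was poor, so I'll recheck all four with the white disc outlines.

```bash
python3 - <<'E'
from h import *
t=load("top9.npz")
pt={"a":(.4431,.1374),"b":(.4593,.0489),"c":(.4753,-.0392),"d":(.4912,-.1275)}
H={"a":.03,"b":.05,"c":.07,"d":.09}
f=t["frame"]; warm=(f[...,0].astype(int)-f[...,2]); 
for k in "abcd":
    X=np.r_[pt[k],.007+H[k]]; uv=proj(t,X)[0]; cx,cy=uv.round().astype(int)
    for thr in (10,16):
        m=np.zeros(f.shape[:2],np.uint8); sl=np.s_[cy-18:cy+19,cx-18:cx+19]
        m[sl]=((warm>thr)&(f[...,0]>120))[sl]
        c,_=cv2.findContours(m,cv2.RETR_EXTERNAL,cv2.CHAIN_APPROX_NONE); q=max(c,key=cv2.contourArea)
        e=cv2.fitEllipse(cv2.convexHull(q)); print(k,np.round(e[0],1),np.round(e[1],1),uv.round(1),((cast(t,e[0],X[2])[0]-X)[:2]*1e3).round(1))
E
```

```text
a [258.7 246. ] [22.8 23.4] [258.7 246.4] [ 0.9 -0.1]
a [258.7 246. ] [22.8 23.4] [258.7 246.4] [ 0.9 -0.1]
b [292.6 238.9] [19.  19.7] [293.1 239.2] [0.7 1.2]
b [292.6 238.9] [19.  19.7] [293.1 239.2] [0.7 1.2]
c [328.9 231.5] [22.5 23.4] [328.4 231.8] [ 0.9 -1.2]
c [328.8 231.7] [22.5 22.8] [328.4 231.8] [ 0.4 -0.8]
d [365.  223.7] [21.  21.3] [365.  224.3] [ 1.3 -0. ]
d [364.6 224. ] [20.3 20.7] [365.  224.3] [0.8 1. ]
```

All four rolls are within about 2 mm of their pad centres and upright. Handing in.

```bash
python3 -c "
from plant import robot
print(robot.finish_job())"
```

```text
the job is handed in; nothing more can be done
None
```

The four label rolls stand in order of height along the rail, and I handed the job in at about 22 s on the clock. The end stop is at the pad4 end, so roll_d is on pad4, roll_c on pad3, roll_b on pad2 and roll_a on pad1.

**Final checks:**
- **Position:** every roll stands upright and released. The scene view, and the top view by disc outline, put each one within about 2 mm of its pad centre.
- **Bystanders:** the yellow tape and the turquoise look-alike show no movement, with shifts under 0.2 pixel in the top view.
- **Arm:** it is clear of everything with the gripper open. The largest wrist force in any move report was about 9 N.

**Checks that disagreed:**
- My first top-view check, by the brown core, failed for a, c and d. For b it read 3.9 mm off centre. The cleaner disc-outline check gave 1.4 mm for b, and the scene view gave 1.2 mm.
- The two cameras disagree by up to about 2 mm on where the pads are, so I aimed at the average.

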